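# Stand the fondue sauce dishes on their saucers

### The arm

A 6-joint arm with a two-finger parallel gripper is mounted at the origin on the work surface. World frame = base frame: x ahead of the robot, y to its left, z up, the work surface at z = 0. Lengths are in mm, angles in rad, forces in N, time in s.
With the tool pointing down it reaches from about 350 to 725 mm from the base axis. Payload 6 kg.
Tool frame: the origin (TCP) lies at the very end of the fingers, on their centre line; the grasp point (between the pads) lies 19 mm behind it; z points along the fingers, y is the line along which they close (so a half turn about z gives the same grasp; the last joint's range is limited). The gripper opens to 85 mm and grips with 20 to 120 N. Pads are 22 mm wide; open, the fingers measure 114 mm over their backs; the gripper's body (76 mm by 85 mm) begins 54 mm behind the grasp point. The pads swing forward as they close: fully open they stand 13 mm farther back than shut.
Start: joints at [1.444, 0.04, 0.085, 0, -1.615, -0.334], TCP at [266.77, 537.405, 208.061] pointing down, gripper open.
Joint ranges: [-2.56, 2.56], [-1.29, 2.01], [-1.08, 1.49], [-3.29, 1.98], [-2.81, -0.18], [-2.99, 2.99]. Speed limits (rad/s): [2.57, 2.57, 3.01, 3.14, 3.14, 3.14].

### API

Orientations are given as [roll, pitch, yaw] about the fixed x, y, z axes, in that order (R = Rz(yaw) Ry(pitch) Rx(roll)).
In Python, from bench import ctrl, cams, models gives the robot as it stands. The module is installed in compiled form; this text tells all that it offers.
- The arm moves only by the tool arm_command, never from a script. Its argument "plan" is a list of rows, each an object with "travel": the shift along the tool's x, y, z in m, a list of three; "delta_rot": the turn, a rotation vector about the tool's x, y, z in rad, a list of three; "claw": the closure in counts, from 0 (fully open) to 255 (shut). A call has 1 to 20 rows; each row shifts and turns the commanded pose from where the row before left it, along the tool's axes as they then stand; what a row does not reach is not made up. A row lasts 1/12 s, in which the tool goes at most 41.7 mm and 7.16 degrees, less where a joint would pass 70% of its speed; a pose out of reach is approached as far as the arm can. A call with a gripper value outside its range is refused whole. The fingers move at their own pace and stop on an object; "grip_force" is the grip in N (left out, the last holds). Time passes only in rows, so rows that do not move let the fingers close. It gives the time, the measured TCP pose, the force, the opening and the grip force at its end, in the units of the state.
- ctrl.get_obs(): the state, without advancing time (a new reading comes with each control period).
- cams.camera(name): name is "scene" or "top" or "wrist"; returns a dict with "image" (400x640x3 uint8, red, green, blue), "fov_y" (degrees; the focal length in pixels is half the picture's height over the tangent of half this angle, whatever the lens; pixels are square), "cx", "cy" (the principal point, pixels), "position" and "rotation" of the camera in the world. Camera axes: x right, y up, looking along -z (the intrinsics and any distortion apply to the point x, -y, -z); pixel columns grow to the right and rows downward; lengths in mm; the calibration is good to about 2 mm. A picture is of the moment at which its call begins. There is no depth.
- ctrl.finish_job(): hands the job in; it is judged then, once.
Trained networks look in a picture, given as the dict that the camera call returned (one of the last four; its "shot" number tells which), for a name from the list of things; names that differ only in an ending like _2 or _b are one class to them, and where a whole thing is asked for, a point or a joint stands for the part that bears it (a point fixed in the world has none). Each returns a list of dicts, best first, with "confidence" (0 to 1); they miss things now and then, are a little off and sometimes report something else, mostly with a low value. They report only what shows in the picture. A call takes as long as a camera call. They do not tell look-alikes from the thing itself.
- models.boxes_of(picture, target): "box" ([left, top, right, bottom] in pixels, round what is visible of it).
- models.cut_out(picture, target): "pixels" (400x640 bool, what is visible of it) and "box" ([left, top, right, bottom] in pixels, round what is visible of it).
- models.place_of(picture, target): "pixel" ([column, row] in pixels: a listed point, or the origin of a listed thing).
The state is a dict: "t": time; "qpos": joint angles; "qvel": joint speeds; "joint_efforts": joint torques, N m; "ee_pos": TCP position; "tool_rot": TCP orientation; "contact_force": force on the tool from outside, world axes, zero at the start; "ft_torque": the same for the moment, N m; "width": opening from 0.0 (shut) to 1.0 (fully open); "grip_force": force on a finger pad.
Only numpy, scipy, OpenCV 4.12 (cv2) and the standard library are available. Lean on these libraries where they do the work, as an engineer would, in place of code of your own. Each camera call takes 0.05 s, during which the arm holds its last target. There are 200 camera calls.

### The job

The fondue table is being laid: put each of the four open white porcelain sauce dishes upright in the middle of the dark wooden saucer of its own shape and size (round on round, square on square, small on small, large on large), with no part hanging over the edge. Keep the dishes upright all the way, set them down gently without dropping them, and leave the mug and the lidded sugar jar where they stand.

Things in the scene. Friction and masses are not known exactly. Their poses are not given: they have to be found in the camera images.
- dish_round_small_mid (a point): the small round sauce dish: white porcelain, open at the top, upright walls 4 mm thick, 44 mm across outside, 36 mm high, loose, 0.06 to 0.25 kg. The point is its centre, half-way up; z is up.
- dish_round_large_mid (a point): the large round sauce dish: white porcelain, open at the top, upright walls 4 mm thick, 62 mm across outside, 44 mm high, loose, 0.06 to 0.25 kg. The point is its centre, half-way up; z is up.
- dish_square_small_mid (a point): the small square sauce dish: white porcelain, open at the top, upright walls 4 mm thick, 42 x 42 mm outside, 36 mm high, loose, 0.06 to 0.25 kg. The point is its centre, half-way up; z is up. Its x and y axes are square to the walls.
- dish_square_large_mid (a point): the large square sauce dish: white porcelain, open at the top, upright walls 4 mm thick, 58 x 58 mm outside, 44 mm high, loose, 0.06 to 0.25 kg. The point is its centre, half-way up; z is up. Its x and y axes are square to the walls.
- saucer_round_small_top (a point): the small round saucer: flat dark wooden slab, 70 mm across, 12 mm thick, no rim, lying fixed on the counter. The point is the middle of its upper face, 12 mm above the counter.
- saucer_round_large_top (a point): the large round saucer: flat dark wooden slab, 88 mm across, 12 mm thick, no rim, lying fixed on the counter. The point is the middle of its upper face, 12 mm above the counter.
- saucer_square_small_top (a point): the small square saucer: flat dark wooden slab, 68 x 68 mm, 12 mm thick, no rim, lying fixed on the counter. The point is the middle of its upper face, 12 mm above the counter. Its x and y axes are along its edges.
- saucer_square_large_top (a point): the large square saucer: flat dark wooden slab, 84 x 84 mm, 12 mm thick, no rim, lying fixed on the counter. The point is the middle of its upper face, 12 mm above the counter. Its x and y axes are along its edges.
- mug_mid (a point): white porcelain mug, 70 mm across, 70 mm high, with a handle reaching 60 mm from its axis along its +y; loose, stays where it is. The point is its centre, half-way up.
- sugar_jar_mid (a point): white porcelain sugar jar with a closed lid and a knob, 68 mm across, 73 mm high in all; loose, stays where it is. The point is on its axis, half-way up. (The dishes, saucers, mug and jar stand mixed, about 12 cm or more from centre to centre; all other things on the counter stand clear of them, along its sides and far edge.)
Things that resemble listed ones, but are neither listed nor needed, are in the scene too. Leave any purple look-alike of the part that bears dish_square_large_mid alone.

How it is judged (in metres and radians):
At the end, for the whole second after the job is handed in: Each of the four dishes stands upright (within 0.1 rad) and at rest on the saucer of its own shape and size, its centre within 13 mm of the saucer's middle; the mug and the sugar jar stand upright within 30 mm of where they began (horizontal distance between dish_round_small_mid and saucer_round_small_top below 0.013 m and z of dish_round_small_mid in the frame of saucer_round_small_top between 0.014 and 0.022 m and angle between each of dish_round_small_mid, dish_round_large_mid, dish_square_small_mid, dish_square_large_mid's own z axis and vertical below 0.1 rad and linear speed of each of dish_round_small, dish_round_large, dish_square_small, dish_square_large below 0.02 m/s and horizontal distance between dish_round_large_mid and saucer_round_large_top below 0.013 m and z of dish_round_large_mid in the frame of saucer_round_large_top between 0.018 and 0.026 m and horizontal distance between dish_square_small_mid and saucer_square_small_top below 0.013 m and z of dish_square_small_mid in the frame of saucer_square_small_top between 0.014 and 0.022 m and horizontal distance between dish_square_large_mid and saucer_square_large_top below 0.013 m and z of dish_square_large_mid in the frame of saucer_square_large_top between 0.018 and 0.026 m and distance of each of mug_mid, sugar_jar_mid from where it was at the start of the episode below 0.03 m and angle between each of mug_mid, sugar_jar_mid's own z axis and vertical below 0.15 rad); the robot touches nothing.
It fails at once if a sauce dish is dropped onto its saucer (it comes down on it faster than 0.6 m/s) ((linear speed of dish_round_small above 0.6 m/s and horizontal distance between dish_round_small_mid and saucer_round_small_top below 0.03 m and z of dish_round_small_mid in the frame of saucer_round_small_top below 0.048 m) or (linear speed of dish_round_large above 0.6 m/s and horizontal distance between dish_round_large_mid and saucer_round_large_top below 0.03 m and z of dish_round_large_mid in the frame of saucer_round_large_top below 0.052 m) or (linear speed of dish_square_small above 0.6 m/s and horizontal distance between dish_square_small_mid and saucer_square_small_top below 0.03 m and z of dish_square_small_mid in the frame of saucer_square_small_top below 0.048 m) or (linear speed of dish_square_large above 0.6 m/s and horizontal distance between dish_square_large_mid and saucer_square_large_top below 0.03 m and z of dish_square_large_mid in the frame of saucer_square_large_top below 0.052 m)).
It fails at once if a sauce dish is tipped by more than about 35 degrees (angle between any of dish_round_small_mid, dish_round_large_mid, dish_square_small_mid, dish_square_large_mid's own z axis and vertical above 0.6 rad).
It fails at once if the mug or the sugar jar is pushed or carried more than 30 mm or tipped over (distance of any of mug_mid, sugar_jar_mid from where it was at the start of the episode above 0.03 m or angle between any of mug_mid, sugar_jar_mid's own z axis and vertical above 0.5 rad).
It also fails if it takes over 106 s, if anything falls off the work surface, if the arm or the gripper's body presses on something with over 40 N, if the wrist force passes 120 N, or if a joint passes its speed limit or range.

## Working session

There is one attempt and no reset: what is moved stays moved. The work goes in short steps, Python scripts to look and compute and a tool call to move; the robot and the scene stay as the last step left them, time stands still between calls to the robot, and variables do not carry over. Pictures are saved under pics/ and viewed, at most 14 in all, crops included, and the job is handed in when it is done.

Besides the shell and the picture viewer there is one more tool, called after ">>>" by a JSON object that holds its "name" and its "arguments", one argument or row to a line. arm_command: Moves the arm, as the interface text tells. Its arguments: {"type":"object","properties":{"plan":{"type":"array","items":{"type":"object","properties":{"travel":{"type":"array","items":{"type":"number"}},"delta_rot":{"type":"array","items":{"type":"number"}},"claw":{"type":"number"}}}},"grip_force":{"type":"number"}},"required":["plan"]}

```bash
mkdir -p pics; cat > h.py <<'E'
import numpy as np, cv2
from bench import ctrl, cams, models
N=["dish_round_small_mid","dish_round_large_mid","dish_square_small_mid","dish_square_large_mid","saucer_round_small_top","saucer_round_large_top","saucer_square_small_top","saucer_square_large_top","mug_mid","sugar_jar_mid"]
H=dict(zip(N,[18,22,18,22,12,12,12,12,35,36.5]))
def save(p,n): cv2.imwrite(f"pics/{n}.png",p["image"][:,:,::-1])
def ray(p,px,z):
    f=200/np.tan(np.radians(p["fov_y"])/2)
    d=np.array([(px[0]-p["cx"])/f,-(px[1]-p["cy"])/f,-1.])
    R=np.array(p["rotation"]); o=np.array(p["position"])
    w=R@d; return (o+w*(z-o[2])/w[2])[:2]
E
python3 - <<'E'
from h import *
print(ctrl.get_obs())
for c in ["top","scene"]:
    p=cams.camera(c); save(p,c)
    print(c,{k:v for k,v in p.items() if k!="image"})
    for n in N:
        print(n,[(round(r["confidence"],2),np.round(r["pixel"]).tolist(),np.round(ray(p,r["pixel"],H[n])).tolist()) for r in models.place_of(p,n)][:4])
E
```

```text
{'t': 0.0, 'qpos': array([ 1.44368497e+00,  4.08322517e-02,  8.38212739e-02, -4.60507051e-04,
       -1.61548490e+00, -3.33687989e-01]), 'qvel': array([0.0018887 , 0.00188817, 0.00069566, 0.00156026, 0.00036328,
       0.00044304]), 'joint_efforts': array([-9.30604074e-04, -3.68200493e+01,  3.47406149e+01,  6.93251699e+00,
       -5.50113953e-03,  1.13450812e-05]), 'ee_pos': array([266.57204541, 537.1301882 , 207.07368902]), 'tool_rot': array([ 3.13983616e+00, -1.21947543e-04, -4.60779060e-01]), 'contact_force': array([-0.23447847, -0.27020136, -0.00854167]), 'ft_torque': array([-0.02662384, -0.02142   ,  0.00656328]), 'grip_force': 0.0, 'width': 0.9989761764524732}
top {'fov_y': 44.94513752057638, 'cx': 317.48183811076353, 'cy': 200.40251991448784, 'position': array([ 221.62283448,   -7.4834876 , 1549.46348395]), 'rotation': array([ 0.18451078,  0.00602561, -1.55186978]), 'shot': 1}Traceback (most recent call last):
  File "<stdin>", line 7, in <module>
  File "h.py", line 10, in ray
    w=R@d; return (o+w*(z-o[2])/w[2])[:2]
                                ~^^^
IndexError: invalid index to scalar variable.
```

```bash
sed -i 's/R=np.array(p\["rotation"\])/R=Rotation.from_euler("xyz",p["rotation"]).as_matrix()/; 1a from scipy.spatial.transform import Rotation' h.py
python3 - <<'E'
from h import *
for c in ["top","scene"]:
    p=cams.camera(c); save(p,c)
    print(c,{k:v for k,v in p.items() if k!="image"})
    for n in N:
        print(n,[(round(r["confidence"],2),np.round(r["pixel"]).tolist(),np.round(ray(p,r["pixel"],H[n])).tolist()) for r in models.place_of(p,n)][:4])
E
```

```text
top {'fov_y': 44.94513752057638, 'cx': 317.48183811076353, 'cy': 200.40251991448784, 'position': array([ 221.62283448,   -7.4834876 , 1549.46348395]), 'rotation': array([ 0.18451078,  0.00602561, -1.55186978]), 'shot': 2}
dish_round_small_mid [(0.74, [271.0, 223.0], [431.0, 155.0])]
dish_round_large_mid [(0.64, [250.0, 166.0], [618.0, 228.0]), (0.28, [321.0, 159.0], [646.0, -1.0])]
dish_square_small_mid [(0.52, [391.0, 163.0], [637.0, -231.0]), (0.3, [192.0, 201.0], [498.0, 411.0])]
dish_square_large_mid [(0.72, [367.0, 220.0], [447.0, -152.0]), (0.69, [272.0, 221.0], [436.0, 151.0]), (0.65, [405.0, 206.0], [492.0, -274.0]), (0.6, [367.0, 262.0], [312.0, -151.0])]
saucer_round_small_top [(0.9, [322.0, 156.0], [657.0, -6.0])]
saucer_round_large_top [(0.71, [193.0, 199.0], [505.0, 410.0])]
saucer_square_small_top [(0.86, [407.0, 247.0], [364.0, -280.0])]
saucer_square_large_top [(0.95, [230.0, 240.0], [376.0, 284.0]), (0.25, [405.0, 247.0], [363.0, -273.0])]
mug_mid [(0.79, [455.0, 205.0], [497.0, -430.0])]
sugar_jar_mid [(0.9, [319.0, 209.0], [477.0, 3.0])]
scene {'fov_y': 48.63710193
[... 151 characters left out ...]
51734, -0.01899489,  1.92977548]), 'shot': 3}
dish_round_small_mid [(0.61, [369.0, 216.0], [456.0, 143.0])]
dish_round_large_mid [(0.91, [383.0, 273.0], [621.0, 220.0])]
dish_square_small_mid []
dish_square_large_mid [(0.92, [285.0, 154.0], [308.0, -157.0]), (0.9, [217.0, 182.0], [491.0, -277.0]), (0.64, [270.0, 184.0], [445.0, -143.0])]
saucer_round_small_top [(0.6, [283.0, 257.0], [654.0, -11.0])]
saucer_round_large_top [(0.92, [475.0, 263.0], [505.0, 414.0])]
saucer_square_small_top [(0.74, [241.0, 156.0], [353.0, -279.0])]
saucer_square_large_top [(0.59, [428.0, 212.0], [382.0, 280.0])]
mug_mid [(0.91, [164.0, 171.0], [516.0, -428.0])]
sugar_jar_mid [(0.93, [317.0, 201.0], [472.0, 5.0])]
```

View pics/top.png

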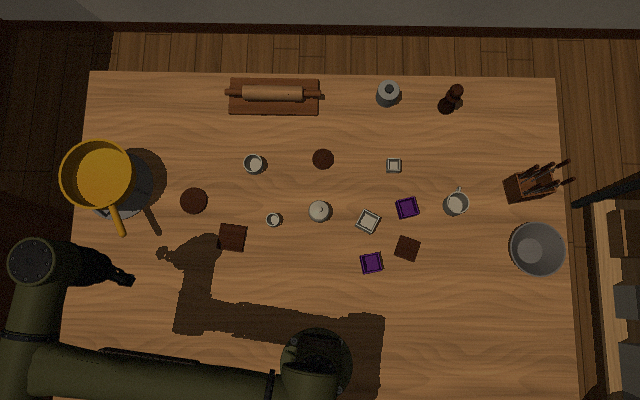

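View pics/scene.png

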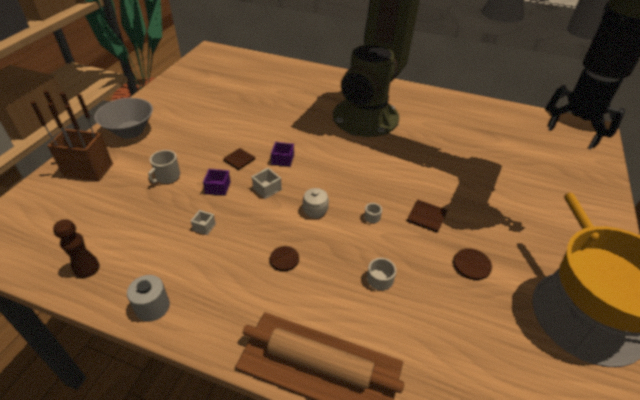

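```bash
cat >> h.py <<'E'
def mv(x,y,z,yaw):
    """tool-frame shift and turn from the measured pose to a tool-down pose"""
    o=ctrl.get_obs(); R=Rotation.from_euler("xyz",o["tool_rot"])
    T=Rotation.from_euler("xyz",[np.pi,0,yaw])
    t=R.inv().apply(np.array([x,y,z])-o["ee_pos"]); r=(R.inv()*T).as_rotvec()
    print("at",np.round(o["ee_pos"],1),np.round(o["tool_rot"],3),"shift mm",np.round(t,1),"turn",np.round(r,3),"rows",round(max(np.linalg.norm(t)/41.7,np.degrees(np.linalg.norm(r))/7.16),1))
E
python3 - <<'E'
from h import *
p=cams.camera("wrist"); print(p["position"],p["rotation"],p["fov_y"],p["cx"],p["cy"])
o=ctrl.get_obs(); R=Rotation.from_euler("xyz",o["tool_rot"]); C=Rotation.from_euler("xyz",p["rotation"])
print("cam in tool",R.inv().apply(p["position"]-o["ee_pos"]),(R.inv()*C).as_matrix().round(3)); print(o["t"])
mv(560,200,250,-0.46)
E
```

```text
[336.67396467 502.81400457 373.76381022] [-3.11523405e-01 -2.86783863e-04 -2.03064703e+00] 71.66709966101527 317.4695853681469 202.39669715615452
cam in tool [ 7.79833180e+01 -7.60087861e-02 -1.65708181e+02] [[ 0.001  0.952  0.307]
 [ 1.    -0.001 -0.   ]
 [-0.     0.307 -0.952]]
1.25
at [266.8 537.4 208.1] [ 3.141 -0.    -0.461] shift mm [412.7 171.8 -41.9] turn [ 0.    -0.    -0.001] rows 10.8
```

>>> {"name": "arm_command", "arguments": {
  "plan": [
    {"travel":[0.0344,0.0143,-0.0035],"delta_rot":[0,0,0],"claw":0},
    {"travel":[0.0344,0.0143,-0.0035],"delta_rot":[0,0,0],"claw":0},
    {"travel":[0.0344,0.0143,-0.0035],"delta_rot":[0,0,0],"claw":0},
    {"travel":[0.0344,0.0143,-0.0035],"delta_rot":[0,0,0],"claw":0},
    {"travel":[0.0344,0.0143,-0.0035],"delta_rot":[0,0,0],"claw":0},
    {"travel":[0.0344,0.0143,-0.0035],"delta_rot":[0,0,0],"claw":0},
    {"travel":[0.0344,0.0143,-0.0035],"delta_rot":[0,0,0],"claw":0},
    {"travel":[0.0344,0.0143,-0.0035],"delta_rot":[0,0,0],"claw":0},
    {"travel":[0.0344,0.0143,-0.0035],"delta_rot":[0,0,0],"claw":0},
    {"travel":[0.0344,0.0143,-0.0035],"delta_rot":[0,0,0],"claw":0},
    {"travel":[0.0344,0.0143,-0.0035],"delta_rot":[0,0,0],"claw":0},
    {"travel":[0.0344,0.0143,-0.0035],"delta_rot":[0,0,0],"claw":0},
    {"travel":[0,0,0],"delta_rot":[0,0,0],"claw":0},
    {"travel":[0,0,0],"delta_rot":[0,0,0],"claw":0}
  ]
}}

```text
t: 2.42
ee_pos: [561.2, 198.4, 249.8]
tool_rot: [3.141, 0.0, -0.464]
contact_force: [-0.2, 0.9, 0.3]
width: 0.998
grip_force: 0.0
```

```bash
cat >> h.py <<'E'
def look(name,names=N,cam="wrist",cmin=0.3):
    p=cams.camera(cam)
    if name: save(p,name)
    for n in names:
        out=[]
        for r in models.cut_out(p,n):
            if r["confidence"]<cmin: continue
            m=r["pixels"].astype(np.uint8); c=max(cv2.findContours(m,0,2)[0],key=cv2.contourArea)
            # outline lifted to mid/top height, then its box in the world
            h=H[n]*(2 if n.startswith("dish") else 1)
            pts=np.array([ray(p,q,h) for q in c[:,0,:].astype(float)],np.float32)
            (cx,cy),(w,l),a=cv2.minAreaRect(pts)
            b=r["box"]
            out.append((round(r["confidence"],2),np.round(b).astype(int).tolist(),"rect",round(cx),round(cy),"size",round(w),round(l),"ang",round(a,1)))
        out2=[(round(r["confidence"],2),np.round(ray(p,r["pixel"],H[n])).tolist()) for r in models.place_of(p,n) if r["confidence"]>=cmin]
        print(n,out,"POINT",out2)
    return p
E
python3 - <<'E'
from h import *
print(ctrl.get_obs()["ee_pos"],ctrl.get_obs()["t"])
look("w1",[N[0],N[1],N[5],N[7],N[9]])
E
```

```text
[561.19856548 198.44394326 249.82915332] 2.4167
dish_round_small_mid [] POINT [(0.62, [439.0, 147.0])]
dish_round_large_mid [(0.66, [261, 117, 312, 162], 'rect', 622, 216, 'size', 62, 60, 'ang', 63.4)] POINT [(0.89, [620.0, 220.0]), (0.46, [397.0, 273.0])]
saucer_round_large_top [] POINT [(0.74, [500.0, 407.0])]
saucer_square_large_top [(0.72, [291, 248, 352, 309], 'rect', 388, 277, 'size', 87, 91, 'ang', 82.8)] POINT [(0.79, [387.0, 274.0])]
sugar_jar_mid [(0.91, [447, 140, 505, 191], 'rect', 472, 1, 'size', 86, 68, 'ang', 33.2), (0.5, [260, 116, 311, 159], 'rect', 622, 217, 'size', 63, 61, 'ang', 63.4)] POINT [(0.56, [474.0, -1.0])]
```

View pics/w1.png

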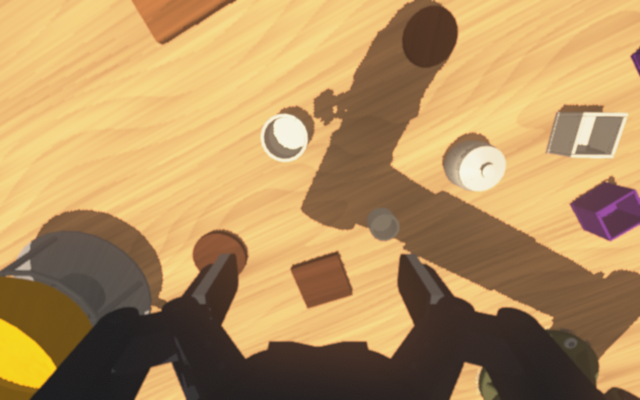

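```bash
python3 - <<'E'
from h import *
mv(621,218,120,-0.46)
E
```

```text
at [560.  200.6 250.2] [-3.142 -0.    -0.46 ] shift mm [ 46.9 -42.7 130.2] turn [-0. -0. -0.] rows 3.5
```

>>> {"name": "arm_command", "arguments": {
  "plan": [
    {"travel":[0.0117,-0.0107,0.0325],"delta_rot":[0,0,0],"claw":0},
    {"travel":[0.0117,-0.0107,0.0325],"delta_rot":[0,0,0],"claw":0},
    {"travel":[0.0117,-0.0107,0.0325],"delta_rot":[0,0,0],"claw":0},
    {"travel":[0.0117,-0.0107,0.0325],"delta_rot":[0,0,0],"claw":0},
    {"travel":[0,0,0],"delta_rot":[0,0,0],"claw":0},
    {"travel":[0,0,0],"delta_rot":[0,0,0],"claw":0}
  ]
}}

```text
t: 3.47
ee_pos: [620.3, 217.0, 117.1]
tool_rot: [3.137, 0.003, -0.461]
contact_force: [-0.5, 0.0, 0.5]
width: 1.005
grip_force: 0.0
```

```bash
python3 - <<'E'
from h import *
look("w2",[N[1]])
mv(621,218,4,-0.46)
E
```

```text
dish_round_large_mid [(0.74, [279, 162, 352, 234], 'rect', 625, 215, 'size', 61, 66, 'ang', 36.1), (0.55, [357, 334, 384, 354], 'rect', 449, 238, 'size', 23, 28, 'ang', 82.1)] POINT [(0.71, [622.0, 216.0])]
at [622.  218.  123.2] [-3.139e+00 -3.000e-03 -4.600e-01] shift mm [ -1.2   0.8 119.2] turn [-0.003 -0.003 -0.   ] rows 2.9
```

View pics/w2.png

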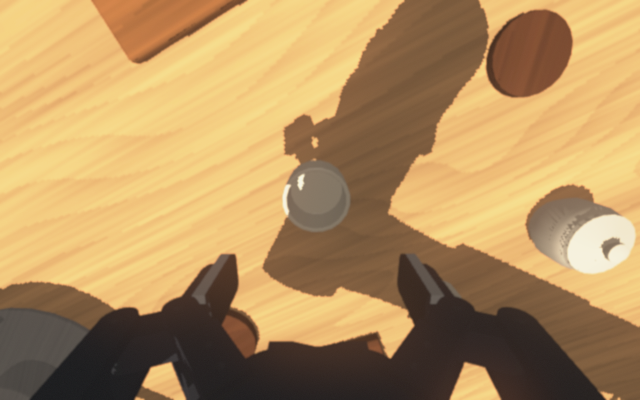

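>>> {"name": "arm_command", "arguments": {
  "plan": [
    {"travel":[0.001,0,0.035],"delta_rot":[0,0,0],"claw":0},
    {"travel":[0,0,0.035],"delta_rot":[0,0,0],"claw":0},
    {"travel":[0,0,0.026],"delta_rot":[0,0,0],"claw":0},
    {"travel":[0,0,0.02],"delta_rot":[0,0,0],"claw":0},
    {"travel":[0,0,0],"delta_rot":[0,0,0],"claw":0},
    {"travel":[0,0,0],"delta_rot":[0,0,0],"claw":255},
    {"travel":[0,0,0],"delta_rot":[0,0,0],"claw":255},
    {"travel":[0,0,0],"delta_rot":[0,0,0],"claw":255},
    {"travel":[0,0,0],"delta_rot":[0,0,0],"claw":255},
    {"travel":[0,0,0],"delta_rot":[0,0,0],"claw":255},
    {"travel":[0,0,0],"delta_rot":[0,0,0],"claw":255}
  ],
  "grip_force": 40
}}

```text
t: 4.53
ee_pos: [624.1, 218.1, 8.6]
tool_rot: [-3.137, -0.004, -0.46]
contact_force: [-1.2, 0.3, 6.5]
width: 0.698
grip_force: 43.4
```

>>> {"name": "arm_command", "arguments": {
  "plan": [
    {"travel":[0,0,-0.015],"delta_rot":[0,0,0],"claw":255},
    {"travel":[0,0,-0.03],"delta_rot":[0,0,0],"claw":255},
    {"travel":[0,0,-0.035],"delta_rot":[0,0,0],"claw":255},
    {"travel":[0,0,-0.03],"delta_rot":[0,0,0],"claw":255},
    {"travel":[-0.02,-0.01,-0.01],"delta_rot":[0,0,0],"claw":255},
    {"travel":[-0.033,-0.016,0],"delta_rot":[0,0,0],"claw":255},
    {"travel":[-0.033,-0.016,0],"delta_rot":[0,0,0],"claw":255},
    {"travel":[-0.033,-0.016,0],"delta_rot":[0,0,0],"claw":255},
    {"travel":[-0.033,-0.016,0],"delta_rot":[0,0,0],"claw":255},
    {"travel":[-0.033,-0.016,0],"delta_rot":[0,0,0],"claw":255},
    {"travel":[-0.033,-0.016,0],"delta_rot":[0,0,0],"claw":255},
    {"travel":[-0.0336,-0.0144,0],"delta_rot":[0,0,0],"claw":255},
    {"travel":[0,0,0],"delta_rot":[0,0,0],"claw":255},
    {"travel":[0,0,0],"delta_rot":[0,0,0],"claw":255}
  ]
}}

```text
t: 5.7
ee_pos: [448.9, 438.8, 125.3]
tool_rot: [-3.14, 0.0, -0.457]
contact_force: [-0.1, 0.3, -2.0]
width: 0.697
grip_force: 44.1
```

```bash
python3 - <<'E'
from h import *
look("w3",[N[5],N[1]])
mv(503,410,17,-0.46)
E
```

```text
saucer_round_large_top [(0.86, [280, 82, 368, 175], 'rect', 503, 409, 'size', 87, 86, 'ang', 20.0)] POINT [(0.6, [503.0, 407.0])]
dish_round_large_mid [(0.85, [262, 192, 376, 314], 'rect', 396, 465, 'size', 112, 136, 'ang', 63.9)] POINT []
at [451.  436.2 124.5] [-3.141 -0.    -0.462] shift mm [ 58.2   0.3 107.5] turn [-0.    -0.    -0.002] rows 2.9
```

View pics/w3.png

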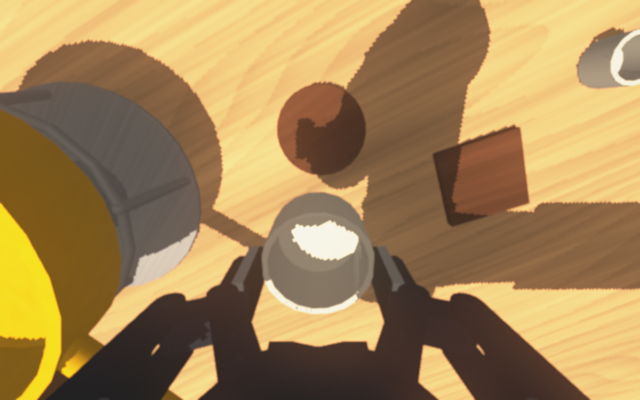

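>>> {"name": "arm_command", "arguments": {
  "plan": [
    {"travel":[0.019,0.001,0],"delta_rot":[0,0,0],"claw":255},
    {"travel":[0.019,0,0],"delta_rot":[0,0,0],"claw":255},
    {"travel":[0.0186,0.0005,0],"delta_rot":[0,0,0],"claw":255},
    {"travel":[0,0,0.03],"delta_rot":[0,0,0],"claw":255},
    {"travel":[0,0,0.03],"delta_rot":[0,0,0],"claw":255},
    {"travel":[0,0,0.025],"delta_rot":[0,0,0],"claw":255},
    {"travel":[0,0,0.012],"delta_rot":[0,0,0],"claw":255},
    {"travel":[0,0,0.006],"delta_rot":[0,0,0],"claw":255},
    {"travel":[0,0,0.003],"delta_rot":[0,0,0],"claw":255},
    {"travel":[0,0,0.0015],"delta_rot":[0,0,0],"claw":255},
    {"travel":[0,0,0],"delta_rot":[0,0,0],"claw":255},
    {"travel":[0,0,0],"delta_rot":[0,0,0],"claw":255}
  ]
}}

```text
t: 6.95
ee_pos: [501.8, 409.9, 20.7]
tool_rot: [-3.14, -0.003, -0.461]
contact_force: [-5.0, -4.9, 7.5]
width: 0.695
grip_force: 45.0
```

>>> {"name": "arm_command", "arguments": {
  "plan": [
    {"travel":[0,0,0],"delta_rot":[0,0,0],"claw":0},
    {"travel":[0,0,0],"delta_rot":[0,0,0],"claw":0},
    {"travel":[0,0,0],"delta_rot":[0,0,0],"claw":0},
    {"travel":[0,0,0],"delta_rot":[0,0,0],"claw":0},
    {"travel":[0,0,-0.02],"delta_rot":[0,0,0],"claw":0},
    {"travel":[0,0,-0.03],"delta_rot":[0,0,0],"claw":0},
    {"travel":[0,0,-0.03],"delta_rot":[0,0,0],"claw":0},
    {"travel":[0,0,-0.03],"delta_rot":[0,0,0],"claw":0},
    {"travel":[0,0.037,0],"delta_rot":[0,0,0],"claw":0},
    {"travel":[0,0.037,0],"delta_rot":[0,0,0],"claw":0},
    {"travel":[0,0.037,0],"delta_rot":[0,0,0],"claw":0},
    {"travel":[0,0.037,0],"delta_rot":[0,0,0],"claw":0},
    {"travel":[0,0.037,0],"delta_rot":[0,0,0],"claw":0},
    {"travel":[0,0.037,0],"delta_rot":[0,0,0],"claw":0},
    {"travel":[0.002,0.039,0],"delta_rot":[0,0,0],"claw":0},
    {"travel":[0,0,0],"delta_rot":[0,0,0],"claw":0},
    {"travel":[0,0,0],"delta_rot":[0,0,0],"claw":0}
  ]
}}

```text
t: 8.37
ee_pos: [386.0, 175.0, 127.8]
tool_rot: [-3.138, -0.001, -0.462]
contact_force: [0.6, 0.1, 0.5]
width: 0.999
grip_force: 0.0
```

```bash
python3 - <<'E'
from h import *
look("w4",[N[0],N[4]])
p=cams.camera("top"); save(p,"t2")
c=lambda n:[(round(r["confidence"],2),ray(p,r["pixel"],H[n]+(12 if n==N[1] else 0)).round().tolist()) for r in models.place_of(p,n)]
print(c(N[1]),c(N[5]))
mv(440,148,4,-0.46)
E
```

```text
dish_round_small_mid [(0.9, [295, 107, 344, 158], 'rect', 442, 147, 'size', 43, 42, 'ang', 63.6)] POINT [(0.96, [439.0, 147.0])]
saucer_round_small_top [] POINT []
[(0.77, [495.0, 414.0]), (0.28, [499.0, -431.0])] [(0.48, [505.0, 405.0])]
at [386.1 176.1 126.2] [ 3.14  0.   -0.46] shift mm [ 60.9   1.1 122.1] turn [ 0.002  0.    -0.   ] rows 3.3
```

View pics/w4.png

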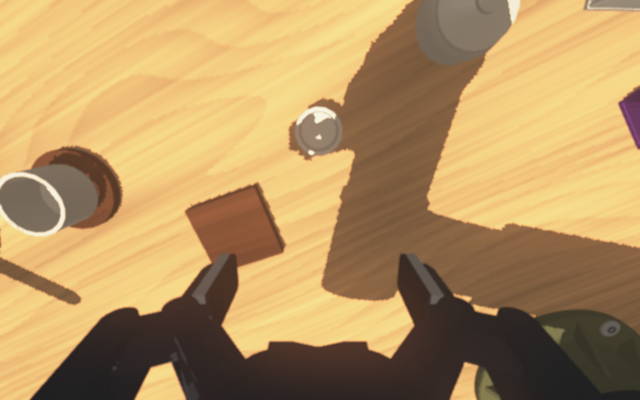

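>>> {"name": "arm_command", "arguments": {
  "plan": [
    {"travel":[0.031,0.001,0.01],"delta_rot":[0,0,0],"claw":0},
    {"travel":[0.031,0,0.02],"delta_rot":[0,0,0],"claw":0},
    {"travel":[0,0,0.035],"delta_rot":[0,0,0],"claw":0},
    {"travel":[0,0,0.035],"delta_rot":[0,0,0],"claw":0},
    {"travel":[0,0,0.0226],"delta_rot":[0,0,0],"claw":0},
    {"travel":[0,0,0],"delta_rot":[0,0,0],"claw":0},
    {"travel":[0,0,0],"delta_rot":[0,0,0],"claw":255},
    {"travel":[0,0,0],"delta_rot":[0,0,0],"claw":255},
    {"travel":[0,0,0],"delta_rot":[0,0,0],"claw":255},
    {"travel":[0,0,0],"delta_rot":[0,0,0],"claw":255},
    {"travel":[0,0,0],"delta_rot":[0,0,0],"claw":255},
    {"travel":[0,0,0],"delta_rot":[0,0,0],"claw":255},
    {"travel":[0,0,0],"delta_rot":[0,0,0],"claw":255}
  ]
}}

```text
t: 9.85
ee_pos: [442.4, 148.3, 6.8]
tool_rot: [-3.138, -0.002, -0.46]
contact_force: [-2.2, 0.1, 6.3]
width: 0.481
grip_force: 39.6
```

>>> {"name": "arm_command", "arguments": {
  "plan": [
    {"travel":[0,0,-0.015],"delta_rot":[0,0,0],"claw":255},
    {"travel":[0,0,-0.03],"delta_rot":[0,0,0],"claw":255},
    {"travel":[0,0,-0.035],"delta_rot":[0,0,0],"claw":255},
    {"travel":[0,0,-0.03],"delta_rot":[0,0,0],"claw":255},
    {"travel":[0.014,0.003,-0.02],"delta_rot":[0,0,0],"claw":255},
    {"travel":[0.032,0.007,0],"delta_rot":[0,0,0],"claw":255},
    {"travel":[0.032,0.007,0],"delta_rot":[0,0,0],"claw":255},
    {"travel":[0.032,0.007,0],"delta_rot":[0,0,0],"claw":255},
    {"travel":[0.032,0.007,0],"delta_rot":[0,0,0],"claw":255},
    {"travel":[0.032,0.007,0],"delta_rot":[0,0,0],"claw":255},
    {"travel":[0.027,0.005,0],"delta_rot":[0,0,0],"claw":255},
    {"travel":[0,0,0],"delta_rot":[0,0,0],"claw":255},
    {"travel":[0,0,0],"delta_rot":[0,0,0],"claw":255}
  ]
}}

```text
t: 10.93
ee_pos: [602.7, 18.5, 134.1]
tool_rot: [3.141, 0.0, -0.463]
contact_force: [0.2, 0.3, -0.9]
width: 0.486
grip_force: 40.6
```

```bash
python3 - <<'E'
from h import *
look("w5",[N[4]])
p=cams.camera("top"); save(p,"t3")
mv(656,-8,16,-0.46)
E
```

```text
saucer_round_small_top [(0.76, [289, 101, 355, 173], 'rect', 650, -9, 'size', 67, 68, 'ang', 19.4)] POINT [(0.84, [649.0, -9.0])]
at [601.8  20.2 134.9] [-3.141e+00 -1.000e-03 -4.600e-01] shift mm [ 61.    1.3 119. ] turn [-0.001 -0.001  0.   ] rows 3.2
```

View pics/w5.png

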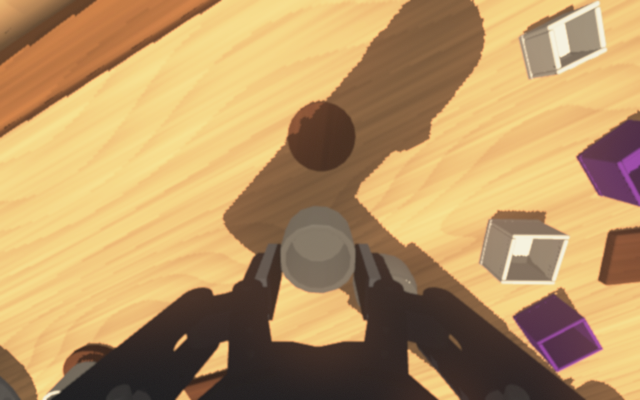

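>>> {"name": "arm_command", "arguments": {
  "plan": [
    {"travel":[0.018,0.001,0],"delta_rot":[0,0,0],"claw":255},
    {"travel":[0.018,0.001,0],"delta_rot":[0,0,0],"claw":255},
    {"travel":[0.0185,0.0015,0],"delta_rot":[0,0,0],"claw":255},
    {"travel":[0,0,0.035],"delta_rot":[0,0,0],"claw":255},
    {"travel":[0,0,0.035],"delta_rot":[0,0,0],"claw":255},
    {"travel":[0,0,0.025],"delta_rot":[0,0,0],"claw":255},
    {"travel":[0,0,0.012],"delta_rot":[0,0,0],"claw":255},
    {"travel":[0,0,0.006],"delta_rot":[0,0,0],"claw":255},
    {"travel":[0,0,0.003],"delta_rot":[0,0,0],"claw":255},
    {"travel":[0,0,0.0015],"delta_rot":[0,0,0],"claw":255},
    {"travel":[0,0,0],"delta_rot":[0,0,0],"claw":255},
    {"travel":[0,0,0],"delta_rot":[0,0,0],"claw":255}
  ]
}}

```text
t: 12.13
ee_pos: [650.6, -7.7, 18.9]
tool_rot: [-3.14, -0.003, -0.46]
contact_force: [-1.5, 0.7, 3.4]
width: 0.481
grip_force: 41.2
```

>>> {"name": "arm_command", "arguments": {
  "plan": [
    {"travel":[0,0,0],"delta_rot":[0,0,0],"claw":0},
    {"travel":[0,0,0],"delta_rot":[0,0,0],"claw":0},
    {"travel":[0,0,0],"delta_rot":[0,0,0],"claw":0},
    {"travel":[0,0,0],"delta_rot":[0,0,0],"claw":0},
    {"travel":[0,0,-0.02],"delta_rot":[0,0,0],"claw":0},
    {"travel":[0,0,-0.03],"delta_rot":[0,0,0],"claw":0},
    {"travel":[0,0,-0.03],"delta_rot":[0,0,0],"claw":0},
    {"travel":[0,0,-0.034],"delta_rot":[0,0,0],"claw":0},
    {"travel":[0.004,0.034,0],"delta_rot":[0,0,0],"claw":0},
    {"travel":[0.004,0.034,0],"delta_rot":[0,0,0],"claw":0},
    {"travel":[0.005,0.034,0],"delta_rot":[0,0,0],"claw":0},
    {"travel":[0.005,0.034,0],"delta_rot":[0,0,0],"claw":0},
    {"travel":[0.005,0.034,0],"delta_rot":[0,0,0],"claw":0},
    {"travel":[0.005,0.035,0],"delta_rot":[0,0,0],"claw":0},
    {"travel":[0,0,0],"delta_rot":[0,0,0],"claw":0},
    {"travel":[0,0,0],"delta_rot":[0,0,0],"claw":0}
  ]
}}

```text
t: 13.47
ee_pos: [582.5, -205.8, 130.5]
tool_rot: [3.142, -0.0, -0.464]
contact_force: [-0.2, -0.2, -0.7]
width: 1.001
grip_force: 0.0
```

```bash
python3 - <<'E'
from h import *
look("w6",[N[2],N[3]])
p=cams.camera("top"); save(p,"t4")
for d,s in [(N[0],N[4]),(N[1],N[5])]:
    print(*[[(round(r["confidence"],2),ray(p,r["pixel"],H[n]+(12 if n==d else 0)).round().tolist()) for r in models.place_of(p,n)][:2] for n in (d,s)])
cv2.imwrite("pics/t4c.png",cv2.resize(p["image"][130:240,160:350,::-1],None,fx=4,fy=4,interpolation=2))
mv(637,-231,4,-0.46)
E
```

```text
dish_square_small_mid [(0.81, [299, 108, 357, 170], 'rect', 629, -239, 'size', 43, 42, 'ang', 0.3)] POINT [(0.9, [630.0, -241.0])]
dish_square_large_mid [(0.92, [379, 197, 462, 269], 'rect', 499, -278, 'size', 79, 58, 'ang', 14.6), (0.8, [308, 280, 359, 347], 'rect', 456, -161, 'size', 57, 84, 'ang', 62.8)] POINT [(0.98, [487.0, -282.0]), (0.56, [445.0, -153.0])]
[] []
[(0.9, [498.0, 419.0])] [(0.78, [497.0, 406.0])]
at [ 583.4 -203.5  130.5] [ 3.141  0.    -0.46 ] shift mm [ 60.3   0.8 126.5] turn [0. 0. 0.] rows 3.4
```

View pics/w6.png

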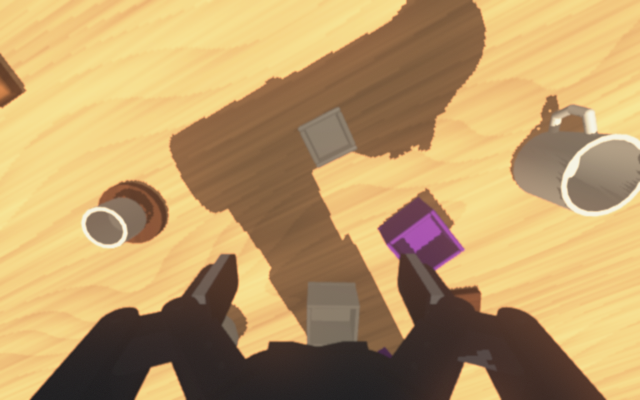

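View pics/t4c.png

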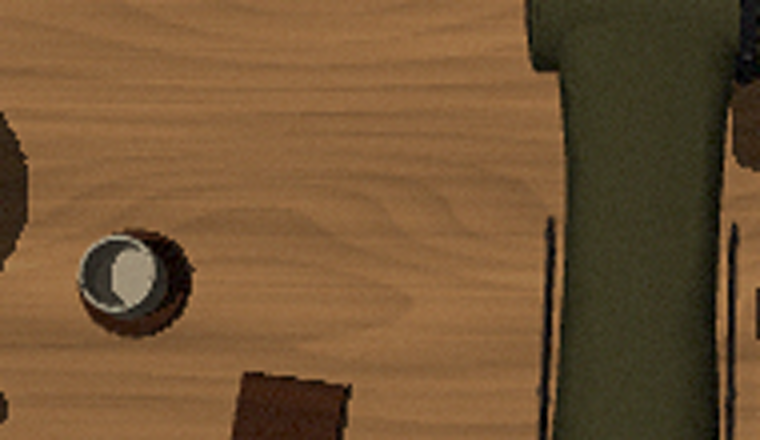

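>>> {"name": "arm_command", "arguments": {
  "plan": [
    {"travel":[0,0,0.006],"delta_rot":[0,0,-0.0922],"claw":0},
    {"travel":[0,0,0.006],"delta_rot":[0,0,-0.0922],"claw":0},
    {"travel":[0,0,0.006],"delta_rot":[0,0,-0.0922],"claw":0},
    {"travel":[0,0,0.006],"delta_rot":[0,0,-0.0922],"claw":0},
    {"travel":[0,0,0.006],"delta_rot":[0,0,-0.0922],"claw":0},
    {"travel":[0.0235,0.0178,0],"delta_rot":[0,0,0],"claw":0},
    {"travel":[0.0235,0.0177,0],"delta_rot":[0,0,0],"claw":0},
    {"travel":[0,0,0.035],"delta_rot":[0,0,0],"claw":0},
    {"travel":[0,0,0.035],"delta_rot":[0,0,0],"claw":0},
    {"travel":[0,0,0.0265],"delta_rot":[0,0,0],"claw":0},
    {"travel":[0,0,0],"delta_rot":[0,0,0],"claw":0},
    {"travel":[0,0,0],"delta_rot":[0,0,0],"claw":0}
  ]
}}

```text
t: 14.97
ee_pos: [629.2, -239.5, 2.9]
tool_rot: [3.141, 0.003, 0.001]
contact_force: [-0.2, -0.1, 1.8]
width: 1.005
grip_force: 0.0
```

```bash
python3 - <<'E'
from h import *
p=cams.camera("wrist"); save(p,"w7"); mv(630,-239.5,4,0)
E
```

```text
at [ 630.8 -239.9    5.6] [ 3.14e+00 -1.00e-03  1.00e-03] shift mm [-0.8 -0.4  1.6] turn [ 0.001 -0.001  0.001] rows 0.0
```

View pics/w7.png

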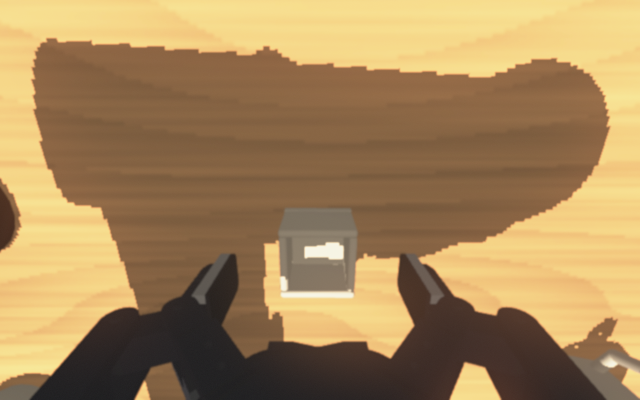

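>>> {"name": "arm_command", "arguments": {
  "plan": [
    {"travel":[0,0,0],"delta_rot":[0,0,0],"claw":255},
    {"travel":[0,0,0],"delta_rot":[0,0,0],"claw":255},
    {"travel":[0,0,0],"delta_rot":[0,0,0],"claw":255},
    {"travel":[0,0,0],"delta_rot":[0,0,0],"claw":255},
    {"travel":[0,0,0],"delta_rot":[0,0,0],"claw":255},
    {"travel":[0,0,0],"delta_rot":[0,0,0],"claw":255},
    {"travel":[0,0,0],"delta_rot":[0,0,0],"claw":255},
    {"travel":[0,0,-0.015],"delta_rot":[0,0,0],"claw":255},
    {"travel":[0,0,-0.03],"delta_rot":[0,0,0],"claw":255},
    {"travel":[0,0,-0.035],"delta_rot":[0,0,0],"claw":255},
    {"travel":[0,0,-0.03],"delta_rot":[0,0,0],"claw":255},
    {"travel":[-0.012,0,-0.02],"delta_rot":[0,0,0],"claw":255}
  ]
}}

```text
t: 16.02
ee_pos: [619.6, -239.8, 137.2]
tool_rot: [3.14, -0.003, 0.001]
contact_force: [-0.4, 0.5, -0.7]
width: 0.474
grip_force: 40.7
```

>>> {"name": "arm_command", "arguments": {
  "plan": [
    {"travel":[-0.032,0.004,0],"delta_rot":[0,0,0],"claw":255},
    {"travel":[-0.032,0.004,0],"delta_rot":[0,0,0],"claw":255},
    {"travel":[-0.032,0.004,0],"delta_rot":[0,0,0],"claw":255},
    {"travel":[-0.032,0.004,0],"delta_rot":[0,0,0],"claw":255},
    {"travel":[-0.032,0.004,0],"delta_rot":[0,0,0],"claw":255},
    {"travel":[-0.032,0.004,0],"delta_rot":[0,0,0],"claw":255},
    {"travel":[-0.032,0.004,0],"delta_rot":[0,0,0],"claw":255},
    {"travel":[-0.032,0.004,0],"delta_rot":[0,0,0],"claw":255},
    {"travel":[-0.032,0.004,0],"delta_rot":[0,0,0],"claw":255},
    {"travel":[-0.032,0.004,0],"delta_rot":[0,0,0],"claw":255},
    {"travel":[0,0,0],"delta_rot":[0,0,0],"claw":255},
    {"travel":[0,0,0],"delta_rot":[0,0,0],"claw":255}
  ]
}}

```text
t: 17.02
ee_pos: [297.4, -279.8, 134.6]
tool_rot: [3.141, -0.002, -0.001]
contact_force: [0.8, 1.0, -1.1]
width: 0.478
grip_force: 40.6
```

```bash
python3 - <<'E'
from h import *
look("w8",[N[6],N[3]])
mv(356,-280,16,0)
E
```

```text
saucer_square_small_top [(0.98, [281, 85, 363, 170], 'rect', 360, -283, 'size', 68, 68, 'ang', 71.1)] POINT [(0.77, [363.0, -282.0])]
dish_square_large_mid [(0.85, [159, 144, 245, 218], 'rect', 312, -172, 'size', 59, 73, 'ang', 11.7), (0.76, [290, 0, 359, 27], 'rect', 451, -285, 'size', 54, 19, 'ang', 90.0), (0.65, [119, 2, 226, 86], 'rect', 437, -161, 'size', 75, 59, 'ang', 63.3)] POINT [(0.91, [441.0, -152.0]), (0.81, [310.0, -166.0])]
at [ 298.7 -279.3  133.7] [-3.141e+00  1.000e-03  1.000e-03] shift mm [ 57.4   0.8 117.6] turn [-0.     0.001  0.001] rows 3.1
```

View pics/w8.png

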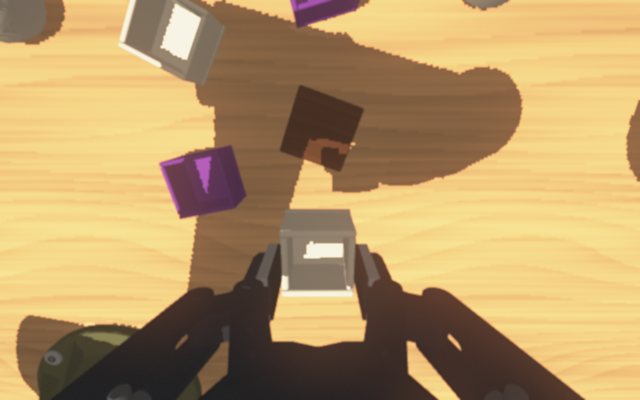

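>>> {"name": "arm_command", "arguments": {
  "plan": [
    {"travel":[0.03,0.0015,0],"delta_rot":[0,0,0],"claw":255},
    {"travel":[0.031,0.0015,0],"delta_rot":[0,0,0],"claw":255},
    {"travel":[0,0,0.01],"delta_rot":[0,0,0.11],"claw":255},
    {"travel":[0,0,0.01],"delta_rot":[0,0,0.11],"claw":255},
    {"travel":[0,0,0.01],"delta_rot":[0,0,0.11],"claw":255},
    {"travel":[0,0,0.02],"delta_rot":[0,0,0],"claw":255},
    {"travel":[0,0,0.025],"delta_rot":[0,0,0],"claw":255},
    {"travel":[0,0,0.02],"delta_rot":[0,0,0],"claw":255},
    {"travel":[0,0,0.012],"delta_rot":[0,0,0],"claw":255},
    {"travel":[0,0,0.006],"delta_rot":[0,0,0],"claw":255},
    {"travel":[0,0,0.003],"delta_rot":[0,0,0],"claw":255},
    {"travel":[0,0,0.0015],"delta_rot":[0,0,0],"claw":255},
    {"travel":[0,0,0],"delta_rot":[0,0,0],"claw":255},
    {"travel":[0,0,0],"delta_rot":[0,0,0],"claw":255}
  ]
}}

```text
t: 18.43
ee_pos: [360.1, -283.0, 18.0]
tool_rot: [3.141, -0.002, -0.329]
contact_force: [-0.3, 0.9, 3.1]
width: 0.475
grip_force: 41.1
```

>>> {"name": "arm_command", "arguments": {
  "plan": [
    {"travel":[0,0,0],"delta_rot":[0,0,0],"claw":0},
    {"travel":[0,0,0],"delta_rot":[0,0,0],"claw":0},
    {"travel":[0,0,0],"delta_rot":[0,0,0],"claw":0},
    {"travel":[0,0,0],"delta_rot":[0,0,0],"claw":0},
    {"travel":[0,0,-0.02],"delta_rot":[0,0,0],"claw":0},
    {"travel":[0,0,-0.03],"delta_rot":[0,0,0],"claw":0},
    {"travel":[0,0,-0.033],"delta_rot":[0,0,0],"claw":0},
    {"travel":[0,0,-0.0305],"delta_rot":[0,0,0],"claw":0},
    {"travel":[0,0,0],"delta_rot":[0,0,0.0675],"claw":0},
    {"travel":[0,0,0],"delta_rot":[0,0,0.0675],"claw":0},
    {"travel":[-0.0088,-0.0309,0],"delta_rot":[0,0,0],"claw":0},
    {"travel":[-0.0088,-0.0309,0],"delta_rot":[0,0,0],"claw":0},
    {"travel":[-0.0088,-0.0309,0],"delta_rot":[0,0,0],"claw":0},
    {"travel":[-0.0088,-0.0309,0],"delta_rot":[0,0,0],"claw":0},
    {"travel":[-0.0087,-0.0307,0],"delta_rot":[0,0,0],"claw":0},
    {"travel":[0,0,0],"delta_rot":[0,0,0],"claw":0},
    {"travel":[0,0,0],"delta_rot":[0,0,0],"claw":0}
  ]
}}

```text
t: 19.85
ee_pos: [389.5, -123.6, 130.2]
tool_rot: [-3.141, -0.001, -0.461]
contact_force: [-0.4, -0.8, 0.4]
width: 0.997
grip_force: 0.0
```

```bash
python3 - <<'E'
from h import *
look("w9",[N[3]])
mv(443,-152,4,-0.465)
E
```

```text
dish_square_large_mid [(0.84, [290, 98, 356, 169], 'rect', 442, -154, 'size', 58, 58, 'ang', 63.0), (0.8, [345, 197, 429, 283], 'rect', 319, -163, 'size', 76, 59, 'ang', 11.5), (0.58, [379, 0, 491, 69], 'rect', 486, -274, 'size', 58, 73, 'ang', 14.3)] POINT [(0.97, [312.0, -165.0]), (0.75, [490.0, -280.0]), (0.58, [440.0, -153.0])]
at [ 389.  -125.6  130.1] [ 3.141 -0.    -0.466] shift mm [ 60.1  -0.6 126.1] turn [ 0.    -0.    -0.001] rows 3.3
```

View pics/w9.png

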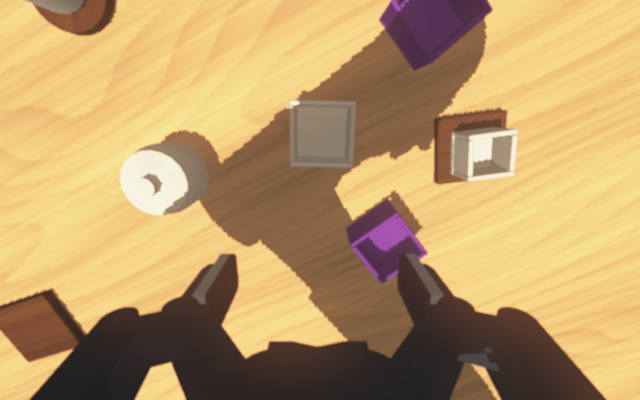

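>>> {"name": "arm_command", "arguments": {
  "plan": [
    {"travel":[0.03,0.001,0.01],"delta_rot":[0,0,0.006],"claw":0},
    {"travel":[0.03,0.001,0.02],"delta_rot":[0,0,0],"claw":0},
    {"travel":[0,0,0.035],"delta_rot":[0,0,0],"claw":0},
    {"travel":[0,0,0.035],"delta_rot":[0,0,0],"claw":0},
    {"travel":[0,0,0.026],"delta_rot":[0,0,0],"claw":0},
    {"travel":[0,0,0],"delta_rot":[0,0,0],"claw":0},
    {"travel":[0,0,0],"delta_rot":[0,0,0],"claw":255},
    {"travel":[0,0,0],"delta_rot":[0,0,0],"claw":255},
    {"travel":[0,0,0],"delta_rot":[0,0,0],"claw":255},
    {"travel":[0,0,0],"delta_rot":[0,0,0],"claw":255},
    {"travel":[0,0,0],"delta_rot":[0,0,0],"claw":255},
    {"travel":[0,0,0],"delta_rot":[0,0,0],"claw":255}
  ]
}}

```text
t: 21.0
ee_pos: [443.7, -154.3, 7.0]
tool_rot: [-3.141, -0.005, -0.47]
contact_force: [-0.9, -0.8, 6.9]
width: 0.67
grip_force: 44.6
```

>>> {"name": "arm_command", "arguments": {
  "plan": [
    {"travel":[0,0,-0.015],"delta_rot":[0,0,0],"claw":255},
    {"travel":[0,0,-0.03],"delta_rot":[0,0,0],"claw":255},
    {"travel":[0,0,-0.035],"delta_rot":[0,0,0],"claw":255},
    {"travel":[0,0,-0.03],"delta_rot":[0,0,0],"claw":255},
    {"travel":[-0.0118,-0.0137,-0.02],"delta_rot":[0,0,0],"claw":255},
    {"travel":[-0.0238,-0.0277,0],"delta_rot":[0,0,0],"claw":255},
    {"travel":[-0.0238,-0.0277,0],"delta_rot":[0,0,0],"claw":255},
    {"travel":[-0.0238,-0.0277,0],"delta_rot":[0,0,0],"claw":255},
    {"travel":[-0.0238,-0.0277,0],"delta_rot":[0,0,0],"claw":255},
    {"travel":[-0.0238,-0.0277,0],"delta_rot":[0,0,0],"claw":255},
    {"travel":[-0.0238,-0.0277,0],"delta_rot":[0,0,0],"claw":255},
    {"travel":[-0.0238,-0.0277,0],"delta_rot":[0,0,0],"claw":255},
    {"travel":[-0.0238,-0.0277,0],"delta_rot":[0,0,0],"claw":255},
    {"travel":[-0.0238,-0.0277,0],"delta_rot":[0,0,0],"claw":255},
    {"travel":[-0.0238,-0.0277,0],"delta_rot":[0,0,0],"claw":255},
    {"travel":[-0.0238,-0.0277,0],"delta_rot":[0,0,0],"claw":255},
    {"travel":[-0.0238,-0.0277,0],"delta_rot":[0,0,0],"claw":255},
    {"travel":[-0.0118,-0.0137,0],"delta_rot":[0,0,0],"claw":255},
    {"travel":[0,0,0],"delta_rot":[0,0,0],"claw":255},
    {"travel":[0,0,0],"delta_rot":[0,0,0],"claw":255}
  ]
}}

```text
t: 22.67
ee_pos: [328.7, 307.7, 133.9]
tool_rot: [3.141, 0.0, -0.469]
contact_force: [0.2, -0.2, -1.7]
width: 0.665
grip_force: 43.6
```

```bash
python3 - <<'E'
from h import *
look("w10",[N[7]])
mv(383,280,16,-0.471)
E
```

```text
saucer_square_large_top [(0.93, [266, 71, 368, 181], 'rect', 385, 279, 'size', 84, 84, 'ang', 83.0)] POINT [(0.61, [385.0, 276.0])]
at [329.6 306.5 134.3] [-3.141  0.    -0.471] shift mm [ 59.6  -0.6 118.3] turn [-0.  0. -0.] rows 3.2
```

View pics/w10.png

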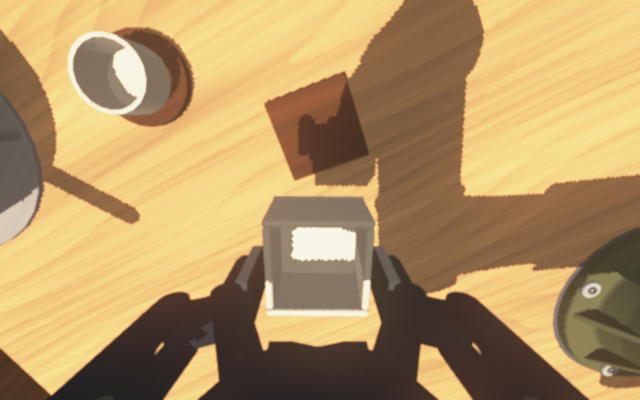

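>>> {"name": "arm_command", "arguments": {
  "plan": [
    {"travel":[0.03,0,0],"delta_rot":[0,0,0],"claw":255},
    {"travel":[0.0305,0,0],"delta_rot":[0,0,0],"claw":255},
    {"travel":[0,0,0.008],"delta_rot":[0,0,-0.0873],"claw":255},
    {"travel":[0,0,0.008],"delta_rot":[0,0,-0.0873],"claw":255},
    {"travel":[0,0,0.008],"delta_rot":[0,0,-0.0873],"claw":255},
    {"travel":[0,0,0.008],"delta_rot":[0,0,-0.0873],"claw":255},
    {"travel":[0,0,0.02],"delta_rot":[0,0,0],"claw":255},
    {"travel":[0,0,0.023],"delta_rot":[0,0,0],"claw":255},
    {"travel":[0,0,0.02],"delta_rot":[0,0,0],"claw":255},
    {"travel":[0,0,0.012],"delta_rot":[0,0,0],"claw":255},
    {"travel":[0,0,0.006],"delta_rot":[0,0,0],"claw":255},
    {"travel":[0,0,0.003],"delta_rot":[0,0,0],"claw":255},
    {"travel":[0,0,0.0015],"delta_rot":[0,0,0],"claw":255},
    {"travel":[0,0,0],"delta_rot":[0,0,0],"claw":255},
    {"travel":[0,0,0],"delta_rot":[0,0,0],"claw":255}
  ]
}}

```text
t: 24.07
ee_pos: [384.4, 279.6, 19.0]
tool_rot: [-3.141, -0.002, -0.122]
contact_force: [-3.2, -4.2, 5.7]
width: 0.666
grip_force: 44.5
```

>>> {"name": "arm_command", "arguments": {
  "plan": [
    {"travel":[0,0,0],"delta_rot":[0,0,0],"claw":0},
    {"travel":[0,0,0],"delta_rot":[0,0,0],"claw":0},
    {"travel":[0,0,0],"delta_rot":[0,0,0],"claw":0},
    {"travel":[0,0,0],"delta_rot":[0,0,0],"claw":0},
    {"travel":[0,0,-0.02],"delta_rot":[0,0,0],"claw":0},
    {"travel":[0,0,-0.03],"delta_rot":[0,0,0],"claw":0},
    {"travel":[0,0,-0.03],"delta_rot":[0,0,0],"claw":0},
    {"travel":[0,0,-0.035],"delta_rot":[0,0,0],"claw":0},
    {"travel":[-0.03,0.005,-0.01],"delta_rot":[0,0,0],"claw":0},
    {"travel":[-0.03,0.005,-0.01],"delta_rot":[0,0,0],"claw":0},
    {"travel":[0,0,0],"delta_rot":[0,0,0],"claw":0},
    {"travel":[0,0,0],"delta_rot":[0,0,0],"claw":0}
  ]
}}

```text
t: 25.07
ee_pos: [322.0, 277.8, 152.8]
tool_rot: [-3.138, -0.001, -0.119]
contact_force: [0.8, -0.3, 0.7]
width: 1.001
grip_force: 0.0
```

```bash
python3 - <<'E'
from h import *
p=cams.camera("wrist"); q=cams.camera("top"); print(ctrl.get_obs()["t"])
for d,s,P in [(N[3],N[7],p)]+[(N[i],N[i+4],q) for i in (0,1,2,3)]:
    b=[r for r in models.boxes_of(P,d)][:4]
    print(d,[(round(r["confidence"],2),np.round(r["box"]).tolist()) for r in b],*[[(round(r["confidence"],2),ray(P,r["pixel"],H[n]+(12 if n==d else 0)).round().tolist()) for r in models.place_of(P,n)][:4] for n in (d,s)])
A=cv2.resize(p["image"],(512,320)); B=q["image"][140:265,180:440]; B=cv2.resize(B,(780,375),interpolation=2)
out=np.zeros((600,800,3),np.uint8); out[:375,:780]=B; a=cv2.resize(p["image"][20:245,130:510],(380,225)); out[375:600,:380]=a
cv2.imwrite("pics/fin.png",out[:,:,::-1])
E
```

```text
25.1667
dish_square_large_mid [(0.58, [276.0, 100.0, 340.0, 166.0])] [(0.8, [383.0, 280.0])] []
dish_round_small_mid [(0.49, [319.0, 148.0, 328.0, 166.0])] [(0.62, [651.0, -10.0])] [(0.52, [646.0, -2.0])]
dish_round_large_mid [(0.7, [178.0, 191.0, 201.0, 210.0])] [(0.67, [497.0, 414.0])] [(0.71, [377.0, 278.0]), (0.48, [504.0, 414.0])]
dish_square_small_mid [(0.77, [398.0, 237.0, 415.0, 255.0])] [(0.55, [357.0, -275.0])] [(0.59, [364.0, -276.0])]
dish_square_large_mid [(0.75, [396.0, 195.0, 417.0, 221.0]), (0.65, [222.0, 224.0, 241.0, 249.0]), (0.62, [358.0, 253.0, 381.0, 275.0])] [(0.78, [306.0, -148.0]), (0.63, [496.0, -272.0]), (0.63, [637.0, -4.0]), (0.56, [379.0, 282.0])] [(0.63, [375.0, 287.0])]
```

View pics/fin.png

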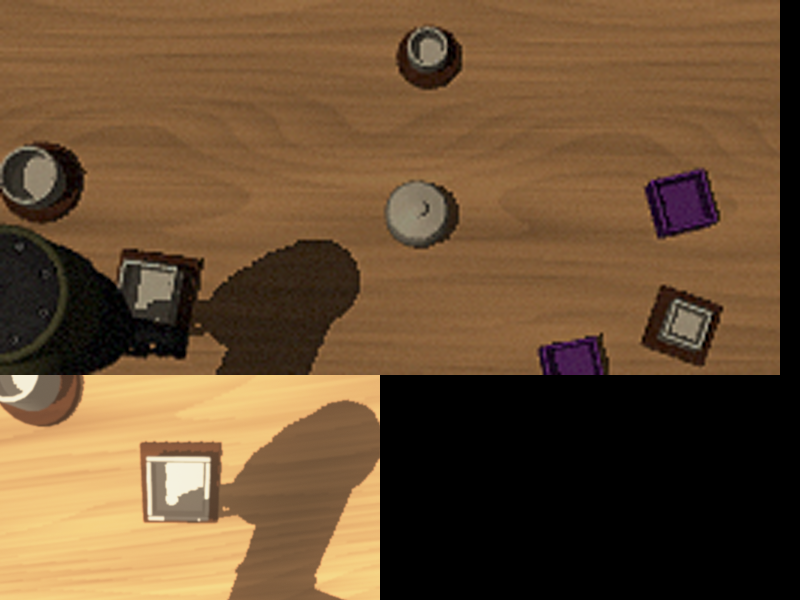

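The composite shows all four dishes upright on their matching saucers: round small (430,55), round large (42,182), square small (683,325) and square large (160,290). Allowing for parallax, each is centred. The jar is unmoved at (420,213), and the gripper is clear.

```bash
python3 -c "
from bench import ctrl
print(ctrl.finish_job())"
```

```text
the job is handed in; nothing more can be done
None
```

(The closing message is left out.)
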